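# Feed a vial rack through the gated chute

### The job

Press the blue push bar beside the chute down with one fingertip to swing the gate open, keep it held open, and meanwhile use the other finger to push the green-and-white vial rack along the chute until all of it is past the gate. Then let the bar up so that the gate shuts behind the rack. The rack is only pushed, never lifted or tipped, the gate must not hit or rest on it, and everything else on the bench is left alone.

Things in the scene. Friction and masses are not known exactly. Their poses are not given: they have to be found in the camera images.
- chute: Fixed metal chute, 72 x 360 mm. Origin: on the bench top, on its centre line, right under the gate. y: along it, the way the rack is pushed; x: across, away from the push bar; z up. All chute coordinates below are in this frame, mm. Floor at z 6; side walls 6 thick, inner faces x -30 and +30, tops z 24. From y -190 (open end) to an end stop, inner face y +164, 34 tall.
- gate (a joint): Angle of the gate about its shaft: 0 shut, 1.3 rad fully open (stop). Leaf, shaft and push bar are one rigid part: pressing the bar down raises the leaf. A light spring shuts it: about 2 N on the bar to start, about 5 N to keep it open. The rack passes clear of the leaf when this is above 1.15 rad. Let go, it shuts by itself.
- push_bar (a point): On the axis of the blue push bar: rod 14 mm thick, 220 long, along the chute on its robot side, chute y -185 to +35 (this point: y -75). Shut: axis at x -71.5, z 59 (bar top 66). Pressed fully: x -70, z 15 (bar top 22); half-way x -78. Axis height = 38 + 36 sin(0.611 - gate angle). A fingertip can slide along it while pressing.
- gate_shaft (a point): Hinge shaft of the gate, 8 mm thick, along the chute between bar and wall at chute x -42, z 38, y -180 to +45 (this point: y -75). It rests on two posts, 12 x 10 mm, 46 tall, at y -175 and +40. The fingers straddle it when one is on the bar and one in the chute.
- gate_leaf (a point): Middle of the blue gate leaf, a plate 6 mm thick (chute y -3 to +3); moves with the gate. Shut, it reaches over the chute from x -38 to +4 at z 36 to 54 and blocks the rack (this point x -17, z 45). Fully open it stands nearly upright over the wall on the bar side, x below -27, top at z 87.
- rack: White vial rack, green end plates, six capped amber vials fixed in it: 54 mm wide (x), 90 long (y), end plates 50 tall, caps 56; 0.18 to 0.35 kg. Origin: centre of underside. It stands in the chute before the gate (centre at chute y -115 to -70), aligned with it, 3 mm play to each wall; slides easily, stays where left. Wholly past the gate when its centre is beyond chute y +48.
- vial_a: Bystander: loose amber vial, 21 mm thick, 56 mm tall, standing on the bench beside the chute on the far side from the bar. Origin: centre of its underside.
- vial_b: Bystander: loose amber vial, 21 mm thick, 56 mm tall, standing on the bench on the bar side near the chute's closed end. Origin: centre of its underside.
- weight: Bystander: brass calibration weight, 28 mm thick, 45 mm tall, beside the chute on the far side from the bar. Origin: centre of its underside.
- beaker: Bystander: glass beaker, 70 mm wide, 90 mm tall, right of the chute. Origin: centre of its underside.
- spatula: Bystander: spatula 180 mm long lying left of the chute. Origin: on its underside.
- boat: Bystander: blue weighing boat 80 x 80 x 20 mm left of the chute. Origin: centre of its underside.
- reagent: Bystander: amber bottle, 66 mm thick, 130 mm tall, behind the chute. Origin: centre of its underside.
- jar: Bystander: pale jar with a red lid, 72 mm thick, 85 mm tall, behind the chute. Origin: centre of its underside.
Things that resemble listed ones, but are neither listed nor needed, are in the scene too. What is shaped like the rack but yellow is not meant.

How it is judged:
By the outcome, as a careful person would: the job done as asked, in the order asked, and still so for the second after the job is handed in, with the robot touching nothing.
It also fails if it takes over 48 s, if anything falls off the work surface, if the arm or the gripper's body presses on something with over 40 N, if the wrist force passes 120 N, or if a joint passes its speed limit or range.

### The arm

A 7-joint arm with a two-finger parallel gripper is mounted at the origin on the work surface. World frame = base frame: x ahead of the robot, y to its left, z up, the work surface at z = 0. Lengths are in m, angles in rad, forces in N, time in s.
With the tool pointing down it reaches from about 0.425 to 1.025 m from the base axis. Payload 3.6 kg.
Tool frame: the origin (TCP) lies where the fingers leave the gripper's body, on its centre line; the fingertips stand 73 mm ahead of it and the grasp point (between the pads) lies 54 mm ahead of it; z points along the fingers, y is the line along which they close (so a half turn about z gives the same grasp; the last joint's range is limited). The gripper opens to 85 mm and grips with 20 to 120 N. Pads are 22 mm wide; open, the fingers measure 114 mm over their backs; the gripper's body (76 mm by 85 mm) begins 54 mm behind the grasp point. The pads swing forward as they close: fully open they stand 13 mm farther back than shut.
Start: joints at [-1.3, 0.591, 0.048, 1.609, -0.033, 0.943, -0.034], TCP at [0.258, 0.678, 0.304] pointing down, gripper open.
Joint ranges: [-2.69, 2.69], [-0.47, 2.24], [-1.27, 1.36], [0.19, 2.51], [-1.53, 4.68], [0.08, 2.07], [-3.09, 3.09]. Speed limits (rad/s): [2.57, 2.57, 3.14, 3.14, 3.14, 3.14, 3.14].

### API

Orientations are given as a unit quaternion [w, x, y, z].
In Python, from rig import arm, imaging, find_in, cut_out gives the robot as it stands.
- The arm moves only by the tool drive_tool, never from a script. Its argument "rows" is a list of rows, each a list of 5 numbers: the shift along the tool's x, y, z in mm, then the turn about the tool's z in degrees, then the finger opening in mm, from 0 to 85.4. In form: [[x, y, z, yaw, hand], ...]. A call has 1 to 5 rows; each row shifts and turns the commanded pose from where the row before left it, along the tool's axes as they then stand; what a row does not reach is not made up. A row lasts 1/12 s, in which the tool goes at most 41.7 mm and 7.16 degrees, less where a joint would pass 70% of its speed; a pose out of reach is approached as far as the arm can. A call with a gripper value outside its range is refused whole. The fingers move at their own pace and stop on an object; "force" is the grip in N (left out, the last holds). Time passes only in rows, so rows that do not move let the fingers close. It gives the time, the measured TCP pose, the force, the opening and the grip force at its end, in the units of the state.
- arm.sense(): the state, without advancing time (a new reading comes with each control period).
- imaging.camera(name): name is "scene" or "top" or "wrist"; returns the picture (420x560x3 uint8, red, green, blue); there is no depth.
- imaging.get_calibration(name): a dict with "K" (3x3 intrinsics, pixels), "R" (3x3) and "t" (3): a world point X has camera coordinates R X + t; the wrist camera has in their place "mount" (4x4, takes a point from camera to tool coordinates, whose origin is the TCP and whose axes are the flange's). Camera axes: x right, y down, z forward; pixel columns grow to the right and rows downward; lengths in m; the calibration is good to about 2 mm. The wrist camera is an equidistant fisheye: a pixel r from the principal point sees the ray r / f radians off the axis. A picture is of the moment at which its call begins: read the wrist's pose just before it. get_calibration takes no time and is no camera call.
- arm.job_done(): hands the job in; it is judged then, once.
Trained networks look in the newest picture that a camera, given by its name, has taken for a name from the list of things; names that differ only in an ending like _2 or _b are one class to them, and where a whole thing is asked for, a point or a joint stands for the part that bears it (a point fixed in the world has none). Each returns a list of dicts, best first, with "score" (0 to 1); they miss things now and then, are a little off and sometimes report something else, mostly with a low value. They report only what shows in the picture. A call takes as long as a camera call. They do not tell look-alikes from the thing itself.
- find_in(label, camera): "at" ([x, y, z] in m, in world coordinates, good to about 4 mm: the middle of the surface that is visible of it).
- cut_out(label, camera): "pixels" (420x560 bool, what is visible of it).
The state is a dict: "clock": time; "qpos": joint angles; "dq": joint speeds; "effort": joint torques, N m; "eef_pos": TCP position; "tcp_rot": TCP orientation; "contact_force": force on the tool from outside, world axes, zero at the start; "ft_torque": the same for the moment, N m; "grip_width": finger opening in m; "grasp_force": force on a finger pad.
Only numpy, scipy, OpenCV 4.12 (cv2) and the standard library are available. Lean on these libraries where they do the work, as an engineer would, in place of code of your own. Each camera call takes 0.05 s, during which the arm holds its last target. There are 200 camera calls.

## Working session

There is one attempt and no reset: what is moved stays moved. The work goes in short steps, Python scripts to look and compute and a tool call to move; the robot and the scene stay as the last step left them, time stands still between calls to the robot, and variables do not carry over. Pictures are saved under pics/ and viewed, at most 12 in all, crops included, and the job is handed in when it is done.

Besides the shell and the picture viewer there is one more tool, called after "Emit:" as name([rows], argument=value, ...), one row to a line, values as JSON. drive_tool: Moves the arm, as the interface text tells. Its arguments: {"type":"object","properties":{"rows":{"type":"array"},"force":{"type":"number"}},"required":["rows"]}

```bash
mkdir -p pics; ls; python3 - <<'E'
from rig import arm, imaging, find_in, cut_out
import cv2
s=arm.sense();print(s['clock'],s['eef_pos'],s['tcp_rot'],s['grip_width'])
a=imaging.camera('top');b=imaging.camera('scene')
cv2.imwrite('pics/top.png',a[:,:,::-1]);cv2.imwrite('pics/scene.png',b[:,:,::-1])
for c in('top','scene'):
  for l in('chute','push_bar','gate_shaft','gate_leaf','rack'):
    print(c,l,[(round(d['score'],2),[round(float(v),3) for v in d['at']]) for d in find_in(l,c)[:3]])
print(imaging.get_calibration('top'))
print(arm.sense()['clock'])
E
```

```text
pics
0.0 [0.25772892 0.67691018 0.30275194] [-1.36111413e-04  1.80879599e-01  9.83504588e-01 -1.13030217e-03] 0.08526533503442373
top chute [(0.88, [0.553, 0.117, 0.01])]
top push_bar [(0.7, [0.513, 0.035, 0.059])]
top gate_shaft [(0.67, [0.511, 0.035, 0.064])]
top gate_leaf [(0.7, [0.515, 0.037, 0.063])]
top rack [(0.65, [0.577, -0.173, 0.046])]
scene chute [(0.92, [0.551, 0.124, 0.01]), (0.45, [0.592, 0.012, 0.052])]
scene push_bar [(0.7, [0.515, 0.051, 0.057])]
scene gate_shaft [(0.73, [0.515, 0.044, 0.061])]
scene gate_leaf [(0.91, [0.513, 0.046, 0.065])]
scene rack [(0.98, [0.587, 0.012, 0.05]), (0.89, [0.596, -0.16, 0.041])]
{'K': array([[536.76305293,   0.        , 289.52465768],
       [  0.        , 536.76305293, 210.29804974],
       [  0.        ,   0.        ,   1.        ]]), 'R': array([[-0.01331471, -0.99952873, -0.02765944],
       [-0.98233565,  0.0182393 , -0.18623638],
       [ 0.1866531 ,  0.02469117, -0.98211556]]), 't': array([0.0580824 , 0.55912834, 1.42520467])}
0.6
```

View pics/top.png

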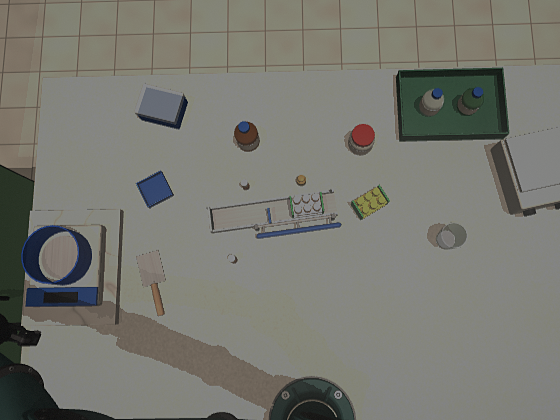

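View pics/scene.png

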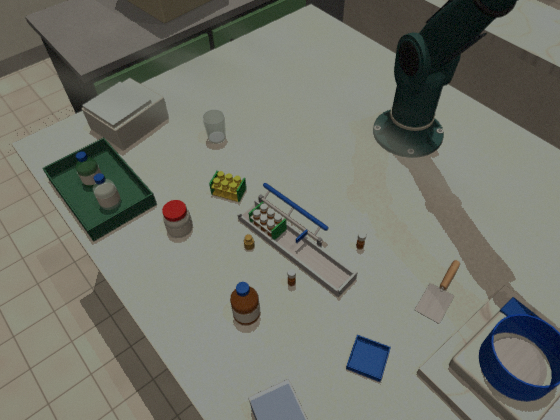

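The top view shows the chute from (333,205), its open end, to (211,220), its closed end. The blue bar runs (257,236)–(340,225) on the robot side, and the rack is at (306,205). The yellow look-alike is at (370,202). Next I'll fit the pose from the bar and the masks.

```bash
cat > h.py <<'E'
from rig import arm, imaging, find_in, cut_out
import numpy as np, cv2
from scipy.optimize import least_squares
def proj(c,X):
    k=imaging.get_calibration(c);p=np.atleast_2d(X)@k['R'].T+k['t'];p=p@k['K'].T
    return p[:,:2]/p[:,2:]
def ch2w(p,P):   # p=x0,y0 (m),th ; P chute mm
    P=np.atleast_2d(P)/1000.;c,s=np.cos(p[2]),np.sin(p[2])
    return np.c_[p[0]+c*P[:,0]-s*P[:,1],p[1]+s*P[:,0]+c*P[:,1],P[:,2]]
def w2ch(p,W):
    W=np.atleast_2d(W);c,s=np.cos(p[2]),np.sin(p[2]);d=W[:,:2]-np.array(p[:2])
    return 1000*np.c_[c*d[:,0]+s*d[:,1],-s*d[:,0]+c*d[:,1],W[:,2]]
E
python3 - <<'E'
from h import *
obs=[]
for c in('top','scene'):
    im=imaging.camera(c)
    hsv=cv2.cvtColor(im,cv2.COLOR_RGB2HSV)
    m=cv2.inRange(hsv,(105,120,40),(130,255,255))
    n,lab,st,ce=cv2.connectedComponentsWithStats(m)
    g=proj(c,ch2w([.577,.1,.0],[0,0,0]))[0]
    # bar: elongated comp near
    best=[(st[i,4],i) for i in range(1,n) if st[i,4]>60 and np.hypot(*(ce[i]-proj(c,[[.51,.04,.06]])[0]))<60]
    i=max(best)[1]; ys,xs=np.nonzero(lab==i);P=np.c_[xs,ys].astype(float)
    mu=P.mean(0);u=np.linalg.svd(P-mu,full_matrices=False)[2][0];t=(P-mu)@u
    e=[mu+u*t.min(),mu+u*t.max()];print(c,e,len(P));obs.append((c,e))
    ch=cut_out('chute',c)[0]['pixels'];np.save(f'ch_{c}.npy',ch)
def res(p):
    r=[]
    for c,e in obs:
        q=proj(c,ch2w(p,[[-71.5,-185,61],[-71.5,35,61]]))
        if (q[1]-q[0])@(e[1]-e[0])<0:q=q[::-1]
        r+=list((q-np.array(e)).ravel())
    return r
s=least_squares(res,[.58,.1,0]);p=s.x;print(p,np.round(s.fun,1));np.save('p.npy',p)
for c in('top','scene'):
    for d in find_in('rack',c)[:2]:print(c,w2ch(p,d['at']).round(1))
    print(w2ch(p,find_in('chute',c)[0]['at']).round(1))
im=imaging.camera('top')[150:260,190:400];im=cv2.resize(im,None,fx=3.8,fy=3.8,interpolation=cv2.INTER_CUBIC)
P=[[-36,-190,24],[36,-190,24],[36,170,24],[-36,170,24],[-30,164,34],[30,164,34],[-71.5,-185,66],[-71.5,35,66]]
for q in proj('top',ch2w(p,P)):
    q=((q-[190,150])*3.8+1.4).astype(int);cv2.circle(im,tuple(int(v) for v in q),3,(255,0,0),1)
cv2.imwrite('pics/fit.png',im[:,:,::-1])
E
```

```text
Traceback (most recent call last):
ValueError: max() iterable argument is empty
```

```bash
python3 - <<'E'
import cv2
for f,pts in(('top',[(257,236),(298,231),(299,230),(320,228)]),('scene',[(295,206),(280,197)])):
    h=cv2.cvtColor(cv2.imread(f'pics/{f}.png'),cv2.COLOR_BGR2HSV)
    for x,y in pts:print(f,[h[y+k,x].tolist() for k in(-2,-1,0,1,2)])
E
```

```text
top [[110, 94, 84], [112, 126, 97], [112, 121, 99], [112, 96, 82], [23, 11, 89]]
top [[110, 118, 108], [110, 116, 123], [112, 120, 100], [112, 92, 83], [36, 13, 95]]
top [[111, 119, 88], [111, 119, 109], [109, 119, 122], [112, 116, 97], [112, 66, 85]]
top [[111, 122, 109], [111, 117, 124], [112, 121, 99], [112, 68, 86], [34, 17, 117]]
scene [[108, 183, 113], [107, 200, 116], [109, 195, 107], [109, 188, 95], [108, 179, 74]]
scene [[109, 188, 111], [109, 183, 103], [108, 200, 83], [111, 75, 68], [43, 19, 120]]
```

```bash
cat > fit.py <<'E'
from h import *
obs=[]
for c in('top','scene'):
    im=imaging.camera(c)
    hsv=cv2.cvtColor(im,cv2.COLOR_RGB2HSV)
    m=cv2.inRange(hsv,(100,70,30),(130,255,255))
    n,lab,st,ce=cv2.connectedComponentsWithStats(m)
    best=[(st[i,4],i) for i in range(1,n) if st[i,4]>60 and np.hypot(*(ce[i]-proj(c,[[.51,.02,.06]])[0]))<60]
    i=max(best)[1]; ys,xs=np.nonzero(lab==i);P=np.c_[xs,ys].astype(float)
    mu=P.mean(0);u=np.linalg.svd(P-mu,full_matrices=False)[2][0];t=(P-mu)@u
    e=[mu+u*t.min(),mu+u*t.max()];print(c,e,len(P));obs.append((c,e))
def res(p):
    r=[]
    for c,e in obs:
        q=proj(c,ch2w(p,[[-71.5,-185,61],[-71.5,35,61]]))
        if (q[1]-q[0])@(e[1]-e[0])<0:q=q[::-1]
        r+=list((q-np.array(e)).ravel())
    return r
s=least_squares(res,[.58,.1,0]);p=s.x;print(p,np.round(s.fun,1));np.save('p.npy',p)
for c in('top','scene'):
    for d in find_in('rack',c)[:2]:print(c,'rack',w2ch(p,d['at']).round(1))
    print(w2ch(p,find_in('chute',c)[0]['at']).round(1))
im=imaging.camera('top')[150:260,190:400];im=cv2.resize(im,None,fx=3.8,fy=3.8,interpolation=cv2.INTER_CUBIC)
P=[[-36,-190,24],[36,-190,24],[36,170,24],[-36,170,24],[-30,164,34],[30,164,34],[-71.5,-185,66],[-71.5,35,66]]
for q in proj('top',ch2w(p,P)):
    q=((q-[190,150])*3.8+1.4).astype(int);cv2.circle(im,tuple(int(v) for v in q),3,(255,0,0),1)
cv2.imwrite('pics/fit.png',im[:,:,::-1])
E
python3 fit.py
```

```text
top [array([340.14002806, 223.99333876]), array([256.82215808, 235.73841518])] 353
scene [array([263.33749096, 183.52390951]), array([326.69192606, 228.4345926 ])] 357
[0.5657661  0.10957037 0.12883897] [-1.9 -0.2  1.4 -0.2  1.4  0.8 -1.2 -1.4]
top rack [[  -2.7 -105.5   49. ]]
top rack [[ -22.9 -284.    43.7]]
[[-9.4  4.9 13.4]]
scene rack [[ -11.  -271.3   42.3]]
scene rack [[  9.4 -97.4  47.7]]
[[-15.4  18.4   8.7]]
```

View pics/fit.png

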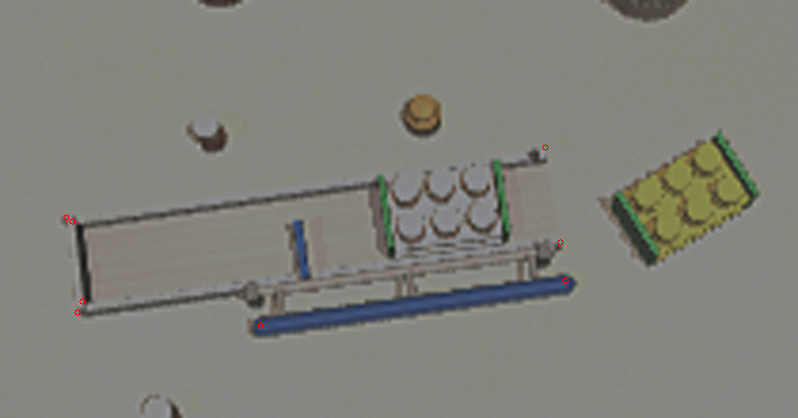

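The fit is right to a few mm, with a true yaw of about 0.118. Rack centre is at about chute y -100. I'm moving above the entry and will refine with the wrist camera.

Emit:
drive_tool([
  [-27,-29.5,0,0,60],
  [-27,-29.5,0,0,60],
  [-27,-29.5,0,0,60],
  [-27,-29.5,0,0,60],
  [-27,-29.5,0,0,60],
])

```text
clock: 1.42
eef_pos: [0.3321, 0.49, 0.3041]
tcp_rot: [0.0, 0.181, 0.984, 0.0]
contact_force: [0.5, -0.2, 0.9]
grip_width: 0.0604
grasp_force: 0.0
```

Emit:
drive_tool([
  [-27,-29.5,0,0,60],
  [-27,-29.5,0,0,60],
  [-27,-29.5,0,0,60],
  [-27,-29.5,0,0,60],
  [-27,-29.5,0,0,60],
])

```text
clock: 1.83
eef_pos: [0.4058, 0.3041, 0.3043]
tcp_rot: [0.0, 0.181, 0.984, 0.0]
contact_force: [0.3, 0.2, -0.1]
grip_width: 0.06
grasp_force: 0.0
```

Emit:
drive_tool([
  [-27,-29.5,0,0,60],
  [-27,-29.5,0,0,60],
  [-27,-29.5,0,0,60],
  [-27,-29.5,0,0,60],
  [-27,-29.5,0,0,60],
])

```text
clock: 2.25
eef_pos: [0.4796, 0.1181, 0.3043]
tcp_rot: [0.0, 0.181, 0.984, 0.0]
contact_force: [0.9, -0.0, 0.7]
grip_width: 0.0601
grasp_force: 0.0
```

Emit:
drive_tool([
  [0,0,0,7,60],
  [0,0,0,7,60],
  [0,0,0,7,60],
  [0,0,0,7,60],
  [0,0,0,7,60],
])

```text
clock: 2.67
eef_pos: [0.4793, 0.1197, 0.3042]
tcp_rot: [0.0, 0.471, 0.882, 0.0]
contact_force: [0.2, -0.5, 1.2]
grip_width: 0.0599
grasp_force: 0.0
```

Emit:
drive_tool([
  [0,0,0,7,60],
  [0,0,0,7,60],
  [0,0,0,7,60],
  [0,0,0,6,60],
  [0,0,0,0,60],
])

```text
clock: 3.08
eef_pos: [0.4791, 0.1201, 0.3041]
tcp_rot: [0.0, 0.662, 0.749, 0.0]
contact_force: [0.2, 0.1, -0.4]
grip_width: 0.0603
grasp_force: 0.0
```

Emit:
drive_tool([
  [-37.5,10,0,0,60],
  [-37.5,10,0,0,60],
  [-37.5,10,0,0,60],
  [-37.5,10,0,0,60],
  [-37.5,10,0,0,60],
])

```text
clock: 3.5
eef_pos: [0.5525, -0.0614, 0.3041]
tcp_rot: [0.0, 0.66, 0.751, 0.0]
contact_force: [-0.1, 0.4, 0.1]
grip_width: 0.0604
grasp_force: 0.0
```

Emit:
drive_tool([
  [0,0,25,0,60],
  [0,0,25,0,60],
  [0,0,0,0,60],
])

```text
clock: 3.75
eef_pos: [0.5497, -0.0603, 0.2504]
tcp_rot: [-0.003, 0.661, 0.75, -0.002]
contact_force: [-1.3, 0.5, 0.5]
grip_width: 0.0601
grasp_force: 0.0
```

```bash
python3 - <<'E'
from h import *
s=arm.sense();print(s['clock'],s['eef_pos'],s['tcp_rot'])
im=imaging.camera('wrist');np.save('w1.npy',im);np.save('w1p.npy',np.r_[s['eef_pos'],s['tcp_rot']])
k=imaging.get_calibration('wrist');print(k)
cv2.imwrite('pics/w1.png',cv2.resize(im,(800,600),interpolation=cv2.INTER_CUBIC)[:,:,::-1])
E
```

```text
3.75 [ 0.54972706 -0.06033742  0.25041187] [-0.00295694  0.66127558  0.75013348 -0.00237286]
{'K': array([[325.1922621 ,   0.        , 277.97702493],
       [  0.        , 325.1922621 , 210.29166508],
       [  0.        ,   0.        ,   1.        ]]), 'mount': array([[-4.97658553e-04, -9.47130658e-01, -3.20847736e-01,
         8.35107115e-02],
       [ 9.99999868e-01, -5.12560733e-04, -3.80133681e-05,
        -4.10669864e-04],
       [-1.28450324e-04, -3.20847712e-01,  9.47130788e-01,
        -6.93037843e-02],
       [ 0.00000000e+00,  0.00000000e+00,  0.00000000e+00,
         1.00000000e+00]])}
```

View pics/w1.png

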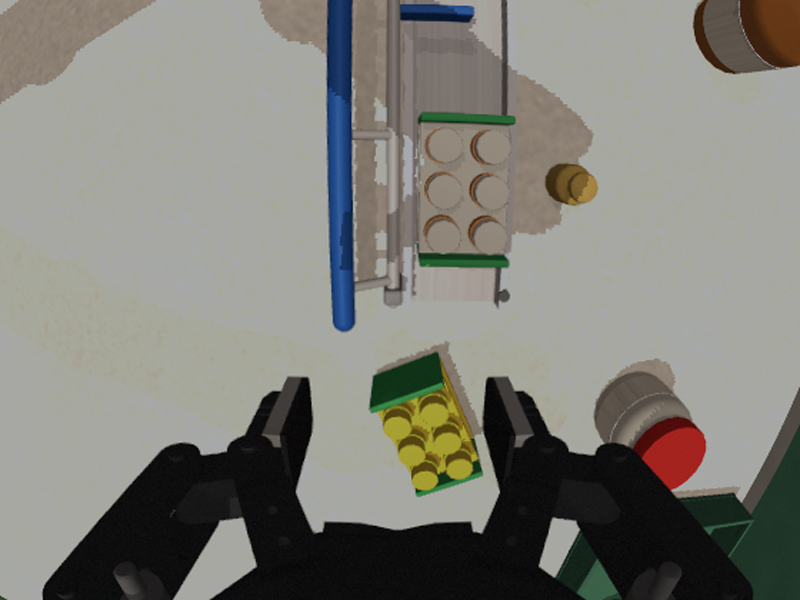

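The wrist view (800x600) shows the bar end at (344,326), the rack rear plate edge at (419–508,266) and the front edge at (420–515,114). The floor's open end is at (412–496,303) and the leaf tip at (473,13). The yellow rack is beyond the open end.

```bash
python3 - <<'E'
from h import *
from scipy.spatial.transform import Rotation as Ro
v=np.load('w1p.npy');k=imaging.get_calibration('wrist')
T=np.eye(4);T[:3,:3]=Ro.from_quat(v[[4,5,6,3]]).as_matrix();T[:3,3]=v[:3]
def wp(X):
    q=(np.c_[X,np.ones(len(X))]@np.linalg.inv(T@k['mount']).T)[:,:3]
    th=np.arctan2(np.hypot(q[:,0],q[:,1]),q[:,2]);ph=np.arctan2(q[:,1],q[:,0]);f=k['K'][0,0]
    return np.c_[k['K'][0,2]+f*th*np.cos(ph),k['K'][1,2]+f*th*np.sin(ph)]/0.7
ob=np.array([[344,327],[412,302],[496,304],[419,266],[508,266],[420,113],[515,117],[473,13],[341,100]],float)
def mod(p):
    yc,t=p[3]*1000,p[4]*1000
    return ch2w(p,[[-71.5,-185,60],[-30,-190,6],[30,-190,6],[-27,yc-45,50],[27,yc-45,50],[-27,yc+45,50],[27,yc+45,50],[4,0,50],[-71.5,t,66]])
r=least_squares(lambda p:(wp(mod(p))-ob).ravel(),[.566,.108,.118,-.1,0],loss='soft_l1',f_scale=3)
p=r.x;print(p.round(4));print((wp(mod(p))-ob).round(1).tolist());np.save('p.npy',p)
print('tcp chute',w2ch(p,v[:3]), 'old',w2ch([.566,.108,.118],v[:3]))
print('tool x angle err deg',np.degrees(np.arctan2(T[1,1],T[0,1])-p[2]))
E
```

```text
[ 0.5671  0.1086  0.1269 -0.106  -0.0543]
[[1.7, -2.5], [0.3, 1.3], [-1.0, -0.7], [0.6, -0.4], [-0.2, 0.3], [0.6, 0.3], [-1.4, -0.2], [1.3, 1.4], [-2.3, 0.0]]
tcp chute [[ -38.58267164 -165.40235901  250.41186636]] old [[ -35.97753339 -165.25106309  250.41186636]]
tool x angle err deg -0.06737469980138171
```

Good fit. The rack centre is at y -106, so I'll go to y -171, descend and touch the bar.

Emit:
drive_tool([
  [-6,0.5,20,0,60],
  [0,0,30,0,60],
  [0,0,30,0,60],
  [0,0,20,0,60],
  [0,0,0,0,60],
])

```text
clock: 4.22
eef_pos: [0.5519, -0.0645, 0.1518]
tcp_rot: [-0.002, 0.66, 0.751, -0.001]
contact_force: [-0.3, -0.1, 0.1]
grip_width: 0.06
grasp_force: 0.0
```

Emit:
drive_tool([
  [0,0,4,0,60],
  [0,0,4,0,60],
  [0,0,4,0,60],
  [0,0,4,0,60],
  [0,0,0,0,60],
])

```text
clock: 4.63
eef_pos: [0.5534, -0.0656, 0.1382]
tcp_rot: [0.0, 0.661, 0.75, 0.0]
contact_force: [-0.0, 0.5, -0.5]
grip_width: 0.0604
grasp_force: 0.0
```

```bash
cat > look.py <<'E'
from h import *
import sys
p=np.load('p.npy');s=arm.sense();print(s['clock'],w2ch(p,s['eef_pos']).round(1),s['contact_force'].round(1))
im=imaging.camera('scene')[130:310,190:430]
o=cv2.resize(im,(800,600),interpolation=cv2.INTER_CUBIC)
cv2.imwrite(f'pics/{sys.argv[1]}.png',o[:,:,::-1])
E
python3 look.py s2
```

```text
4.6333 [[ -35.6 -171.1  138.2]] [-0.   0.5 -0.5]
```

View pics/s2.png

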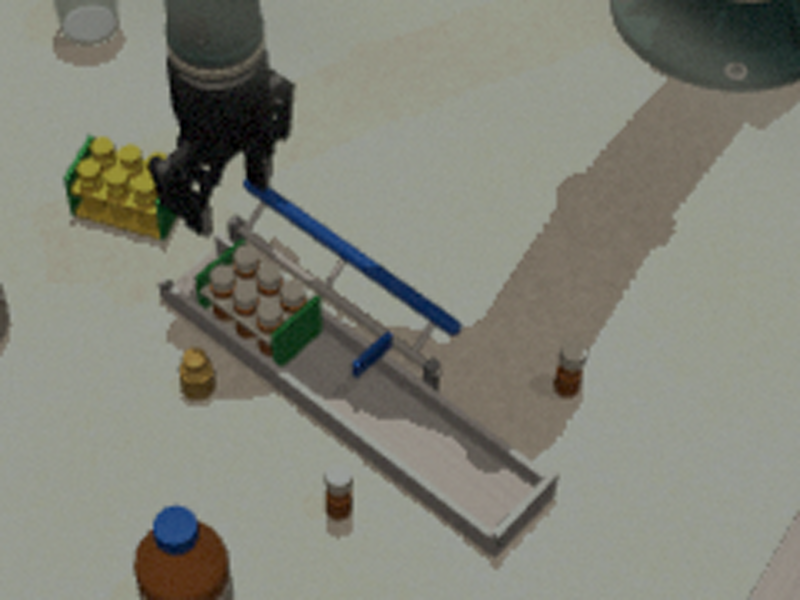

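The picture shows one finger at the bar's near end (250,180) and the other behind the rack at (205,225), just above contact. I'll press down, correcting 2.5 mm sideways.

Emit:
drive_tool([
  [0,-2.4,2,0,60],
  [0,0,3,0,60],
  [0,0,3,0,60],
  [0,0,3,0,60],
  [0,0,0,0,60],
])

```text
clock: 5.1
eef_pos: [0.55, -0.0662, 0.1262]
tcp_rot: [-0.001, 0.662, 0.75, -0.001]
contact_force: [-0.9, 0.1, 1.9]
grip_width: 0.0598
grasp_force: 0.9
```

Emit:
drive_tool([
  [0,0,2,0,60],
  [0,0,0,0,60],
])

```text
clock: 5.27
eef_pos: [0.5515, -0.0661, 0.1247]
tcp_rot: [0.0, 0.662, 0.75, 0.0]
contact_force: [0.9, -0.6, 1.5]
grip_width: 0.0597
grasp_force: 0.6
```

Emit:
drive_tool([
  [0,0,4,0,60],
  [0,0,0,0,60],
  [0,0,0,0,60],
])

```text
clock: 5.52
eef_pos: [0.5519, -0.0661, 0.1209]
tcp_rot: [0.001, 0.662, 0.75, 0.001]
contact_force: [0.8, 0.4, 0.8]
grip_width: 0.0602
grasp_force: 0.6
```

```bash
python3 look.py s3
```

```text
5.5167 [[ -37.1 -171.4  120.9]] [0.8 0.4 0.8]
```

View pics/s3.png

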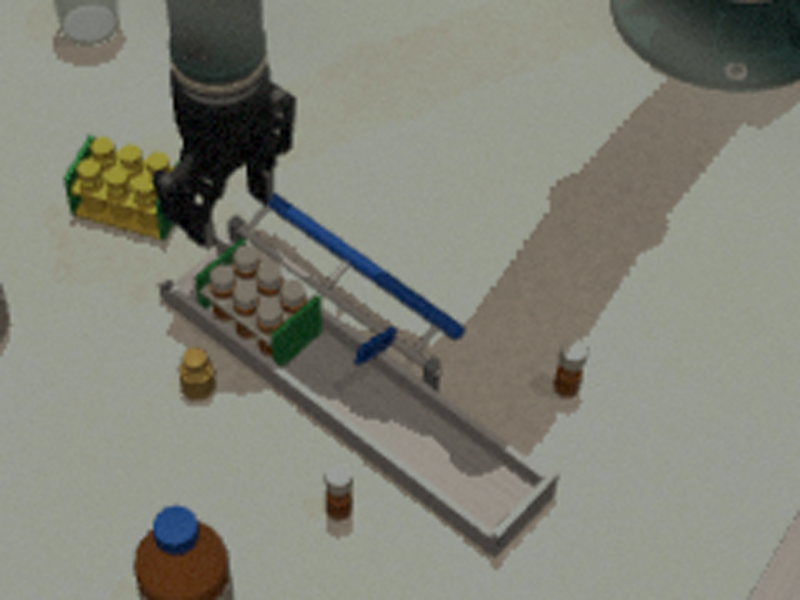

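The bar is going down under the finger and the leaf at (375,345) is rising. I'll press on towards the stop.

Emit:
drive_tool([
  [0,0,4,0,60],
  [0,0,4,0,60],
  [0,0,4,0,60],
  [0,0,4,0,60],
  [0,0,0,0,60],
])

```text
clock: 5.98
eef_pos: [0.5506, -0.0661, 0.1041]
tcp_rot: [-0.0, 0.662, 0.75, -0.0]
contact_force: [0.4, -0.5, 2.4]
grip_width: 0.06
grasp_force: 1.0
```

Emit:
drive_tool([
  [0,0,3,0,60],
  [0,0,3,0,60],
  [0,0,3,0,60],
  [0,0,0,0,60],
])

```text
clock: 6.32
eef_pos: [0.5518, -0.0659, 0.0957]
tcp_rot: [0.001, 0.662, 0.75, 0.001]
contact_force: [1.7, 0.2, 3.5]
grip_width: 0.0597
grasp_force: 1.9
```

Emit:
drive_tool([
  [0,0,2,0,60],
  [0,0,0,0,60],
  [0,0,0,0,60],
])

```text
clock: 6.57
eef_pos: [0.552, -0.066, 0.0943]
tcp_rot: [0.001, 0.662, 0.75, 0.001]
contact_force: [2.4, 1.4, 4.6]
grip_width: 0.0599
grasp_force: 2.3
```

Emit:
drive_tool([
  [0,0,2,0,60],
  [0,0,0,0,60],
  [0,0,0,0,60],
])

```text
clock: 6.82
eef_pos: [0.5519, -0.0661, 0.0923]
tcp_rot: [0.001, 0.662, 0.75, 0.001]
contact_force: [3.6, -0.7, 5.5]
grip_width: 0.06
grasp_force: 2.5
```

```bash
python3 look.py s4
```

```text
6.8167 [[ -37.1 -171.4   92.3]] [ 3.6 -0.7  5.5]
```

View pics/s4.png

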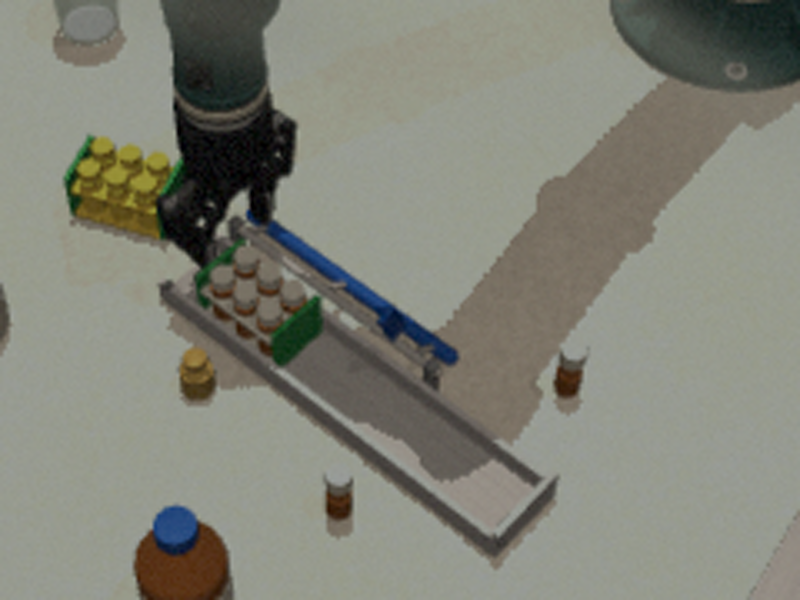

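Bar end is now at (455,358) and the leaf stands up near (390,318). I'll compute the gate angle from the bar-end shift.

```bash
cat > ang.py <<'E'
from h import *
p=np.load('p.npy')
def bar(g): return np.array([-42-36*np.cos(.611-g), 35, 38+36*np.sin(.611-g)])
def end(c):
    m=cv2.inRange(cv2.cvtColor(imaging.camera(c),cv2.COLOR_RGB2HSV),(100,70,30),(130,255,255))
    ys,xs=np.nonzero(m);P=np.c_[xs,ys].astype(float)
    a=proj(c,ch2w(p,[-75,-20,35]))[0];return P
A=[0,.3,.6,.8,.9,1.,1.1,1.15,1.2,1.25,1.3]
b0=proj('scene',ch2w(p,bar(0)))[0]
for g in A: print(g,bar(g)[[0,2]].round(1),'zoom shift',((proj('scene',ch2w(p,bar(g)))[0]-b0)*3.333).round(1), 'abs',((proj('scene',ch2w(p,bar(g)))[0]-[190,130])*3.333).round(0))
E
python3 ang.py
```

```text
0 [-71.5  58.7] zoom shift [0. 0.] abs [449. 325.]
0.3 [-76.3  49. ] zoom shift [3.3 3.5] abs [453. 329.]
0.6 [-78.   38.4] zoom shift [ 3.9 10.1] abs [453. 336.]
0.8 [-77.4  31.2] zoom shift [ 2.9 15.8] abs [452. 341.]
0.9 [-76.5  27.7] zoom shift [ 2. 19.] abs [451. 344.]
1.0 [-75.3  24.3] zoom shift [ 0.8 22.4] abs [450. 348.]
1.1 [-73.8  21.1] zoom shift [-0.6 25.9] abs [449. 351.]
1.15 [-72.9  19.5] zoom shift [-1.5 27.7] abs [448. 353.]
1.2 [-71.9  18. ] zoom shift [-2.3 29.5] abs [447. 355.]
1.25 [-70.9  16.5] zoom shift [-3.2 31.3] abs [446. 357.]
1.3 [-69.8  15.1] zoom shift [-4.2 33.2] abs [445. 359.]
```

Emit:
drive_tool([
  [0,0,1.5,0,60],
  [0,0,0,0,60],
  [0,0,0,0,60],
])

```text
clock: 7.12
eef_pos: [0.5521, -0.0662, 0.0909]
tcp_rot: [0.001, 0.662, 0.75, 0.001]
contact_force: [3.3, 1.1, 6.0]
grip_width: 0.0598
grasp_force: 2.8
```

Gate ≈1.2 rad at TCP z 0.091, so the tip offset is ≈66 mm. That leaves about 4 mm between the gripper body and the leaf top. Now the slide and push.

Emit:
drive_tool([
  [3,0,0.5,0,60],
  [4,0,0,0,60],
  [4,0,0,0,60],
  [5,0,0,0,60],
  [5,0,0,0,60],
])

```text
clock: 7.53
eef_pos: [0.5471, -0.0471, 0.0899]
tcp_rot: [0.0, 0.663, 0.749, -0.001]
contact_force: [1.9, -5.5, 4.8]
grip_width: 0.06
grasp_force: 3.3
```

Emit:
drive_tool([
  [6,0,0,0,60],
  [6,0,0,0,60],
  [6,0,0,0,60],
  [6,0,0,0,60],
  [6,0,0,0,60],
])

```text
clock: 7.95
eef_pos: [0.5432, -0.0176, 0.0899]
tcp_rot: [0.0, 0.663, 0.749, -0.001]
contact_force: [0.8, -6.2, 5.5]
grip_width: 0.0598
grasp_force: 3.5
```

```bash
python3 look.py s5
```

```text
7.95 [[ -39.6 -122.2   89.9]] [ 0.8 -6.2  5.5]
```

View pics/s5.png

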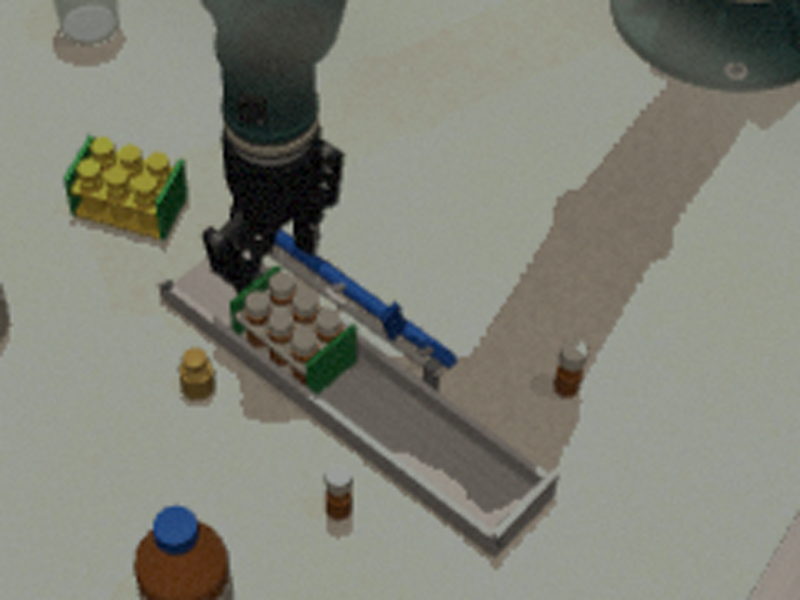

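The rack at (300,325) is being pushed straight, and the gate stays up at (393,320). I'll continue with a small sideways correction.

Emit:
drive_tool([
  [6,0.6,0,0,60],
  [6,0.6,0,0,60],
  [6,0.6,0,0,60],
  [6,0,0,0,60],
  [6,0,0,0,60],
])

```text
clock: 8.42
eef_pos: [0.5411, 0.0124, 0.0898]
tcp_rot: [0.0, 0.663, 0.749, -0.002]
contact_force: [0.1, -6.7, 5.9]
grip_width: 0.0602
grasp_force: 3.4
```

Emit:
drive_tool([
  [6,0,0,0,60],
  [6,0,0,0,60],
  [6,0,0,0,60],
  [6,0,0,0,60],
  [6,0,0,0,60],
])

```text
clock: 8.83
eef_pos: [0.5373, 0.042, 0.0898]
tcp_rot: [0.0, 0.663, 0.749, -0.002]
contact_force: [0.3, -6.2, 5.8]
grip_width: 0.0599
grasp_force: 3.6
```

```bash
python3 look.py s6
```

```text
8.8333 [[-37.9 -62.4  89.8]] [ 0.3 -6.2  5.8]
```

View pics/s6.png

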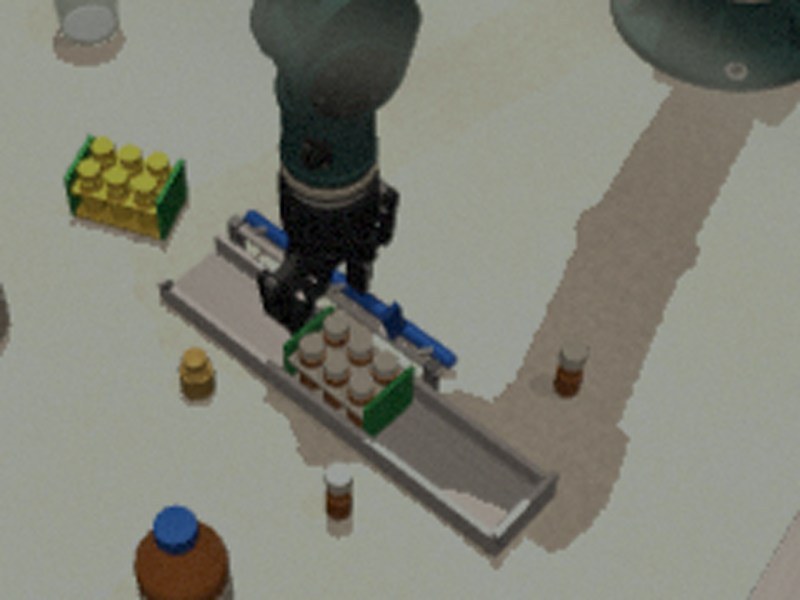

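The rack is passing under the raised gate without touching it. I'll ease up 0.5 mm for body clearance and continue.

Emit:
drive_tool([
  [6,0,-0.5,0,60],
  [6,0,0,0,60],
  [6,0,0,0,60],
  [5,0,0,0,60],
  [5,0,0,0,60],
])

```text
clock: 9.3
eef_pos: [0.5341, 0.0724, 0.09]
tcp_rot: [-0.001, 0.662, 0.75, -0.001]
contact_force: [1.0, -4.4, 3.0]
grip_width: 0.06
grasp_force: 2.3
```

Emit:
drive_tool([
  [5,0,0,0,60],
  [5,0,0,0,60],
  [5,0,0,0,60],
  [5,0,0,0,60],
  [5,0,0,0,60],
])

```text
clock: 9.72
eef_pos: [0.5319, 0.0972, 0.0904]
tcp_rot: [-0.0, 0.662, 0.75, -0.0]
contact_force: [0.1, -5.0, 3.3]
grip_width: 0.0599
grasp_force: 2.6
```

Emit:
drive_tool([
  [5,0,0,0,60],
  [4,0,0,0,60],
  [3,0,0,0,60],
  [2,0,0,0,60],
  [0,0,0,0,60],
])

```text
clock: 10.13
eef_pos: [0.5302, 0.1116, 0.0904]
tcp_rot: [-0.0, 0.661, 0.75, 0.0]
contact_force: [-0.3, -2.0, 2.3]
grip_width: 0.06
grasp_force: 1.6
```

```bash
python3 look.py s7; python3 - <<'E'
from h import *
p=np.load('p.npy');imaging.camera('top')
for c in('scene','top'):print([(round(d['score'],2),w2ch(p,d['at']).round(1).tolist()) for d in find_in('rack',c)])
E
```

```text
10.1333 [[-36.2   7.7  90.4]] [-0.3 -2.   2.3]
[(0.98, [[-6.5, -269.7, 38.5]]), (0.95, [[13.4, 70.8, 49.4]])]
[(0.73, [[-28.3, -280.6, 43.9]])]
```

View pics/s7.png

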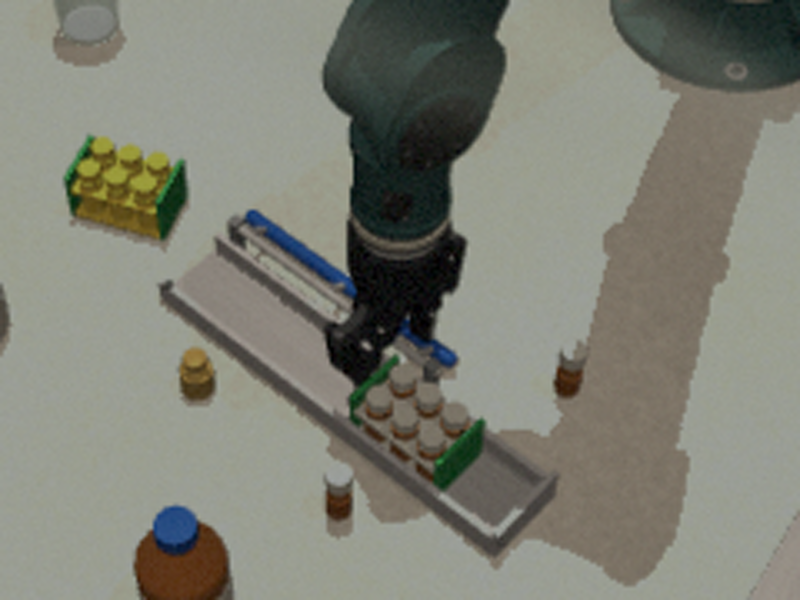

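The rack centre is at ≈ +63, wholly past the gate. I'll slide back along the bar while still pressing so the finger clears the leaf, then let the bar up.

Emit:
drive_tool([
  [-4,0,0,0,60],
  [-8,0,0,0,60],
  [-10,0,0,0,60],
  [-10,0,0,0,60],
  [-10,0,0,0,60],
])

```text
clock: 10.75
eef_pos: [0.5361, 0.0681, 0.0906]
tcp_rot: [0.0, 0.662, 0.75, 0.0]
contact_force: [-0.2, 2.4, 3.6]
grip_width: 0.0598
grasp_force: 1.8
```

Emit:
drive_tool([
  [-10,0,0,0,60],
  [-8,0,0,0,60],
  [0,0,0,0,60],
  [0,0,-3,0,60],
  [0,0,-4,0,60],
])

```text
clock: 11.17
eef_pos: [0.5372, 0.0498, 0.0972]
tcp_rot: [-0.0, 0.662, 0.75, -0.001]
contact_force: [-0.8, -0.8, 1.4]
grip_width: 0.0601
grasp_force: 1.0
```

Emit:
drive_tool([
  [0,0,-5,0,60],
  [0,0,-5,0,60],
  [0,0,-5,0,60],
  [0,0,-5,0,60],
  [0,0,-5,0,60],
])

```text
clock: 11.58
eef_pos: [0.5423, 0.0522, 0.1237]
tcp_rot: [0.004, 0.661, 0.75, 0.003]
contact_force: [7.9, 1.3, -5.7]
grip_width: 0.0599
grasp_force: 4.4
```

Emit:
drive_tool([
  [0,0,-5,0,60],
  [0,0,-5,0,60],
  [0,0,-5,0,60],
  [0,0,-10,0,60],
  [0,0,-20,0,60],
])

```text
clock: 12.0
eef_pos: [0.5356, 0.0512, 0.1666]
tcp_rot: [-0.002, 0.662, 0.75, -0.002]
contact_force: [0.7, 0.4, -0.3]
grip_width: 0.0594
grasp_force: 0.0
```

Emit:
drive_tool([
  [0,0,-30,0,60],
  [0,0,-30,0,60],
  [0,0,-20,0,60],
  [0,0,0,0,60],
  [0,0,0,0,60],
])

```text
clock: 12.42
eef_pos: [0.5376, 0.0513, 0.2486]
tcp_rot: [0.0, 0.662, 0.75, 0.001]
contact_force: [-0.5, 0.3, -0.1]
grip_width: 0.0598
grasp_force: 0.0
```

```bash
python3 look.py s8
```

```text
12.4167 [[-36.5 -53.1 248.6]] [-0.5  0.3 -0.1]
```

View pics/s8.png

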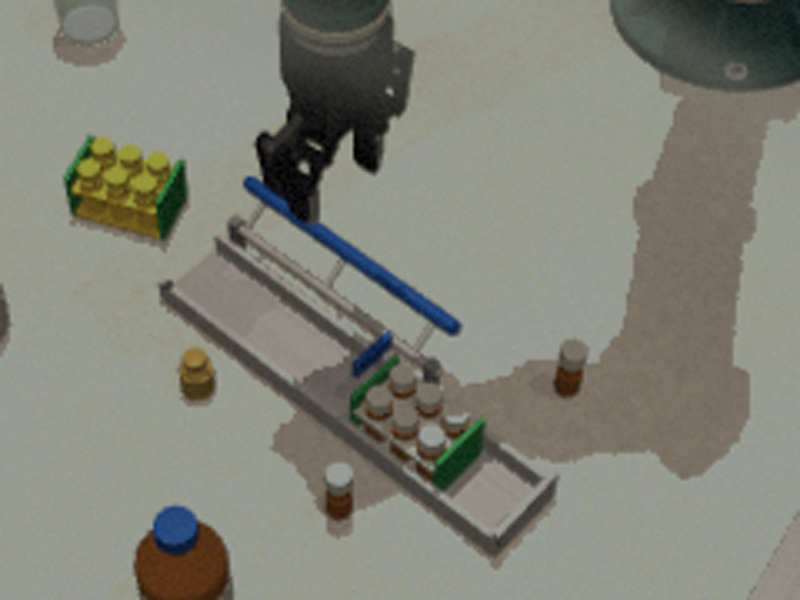

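The gate is shut at (372,353) with its bar end at (458,330), and the rack stands wholly beyond it. The bystanders haven't moved and the arm is clear.

```bash
python3 -c "
from rig import arm
print(arm.job_done())"
```

```text
the job is handed in; nothing more can be done
None
```

The rack was pushed wholly past the gate (centre at about chute y +63 mm, +48 needed), the gate shut behind it, and I handed the job in at about 12.5 s with the arm clear and, in the last picture, nothing else moved.

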